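# Seat a lever blank against its stop in the measuring fixture and wedge it tight

## Task

Get the lever blank in the fixture ready for measuring: swing its free end round its pivot pin by hand until it lies against the stop post and press it home there with a light steady push of about 12 N for a moment. Then push the wedge slide in behind the free end until it jams and the blank stays squeezed against the stop with nobody touching it. The stop is delicate and must never feel more than 25 N; keep the blank flat on its pin and leave the other things where they are.

Things in the scene. Friction and masses are not known exactly. Their poses are not given: they have to be found in the camera images.
- fixture: Fixed dark steel base plate, 220 x 425 mm, top 15 mm above the table. Its x axis is the way the blank is pushed (towards the stop), its y axis runs from the pivot pin towards the wedge slide, z up; origin at table level; plate spans x -110..110, y -200..225 mm.
- pin (a point): Axis of the fixed upright pivot pin (12 mm diameter, standing 34 mm above the plate), at the middle height of the blank; at fixture x 40, y -160 mm.
- bar: The lever blank: loose flat aluminium bar, 28 mm wide, 16 thick (heights 15 to 31 mm), about 0.28 kg, its hole round the pin. Origin: hole axis, underside; its y runs along the bar to the rounded free end, 240 mm away. Starts turned 0.3 to 0.55 rad from the fixture's y to the -x side; swing it to +x until its +x long edge meets the stop post. Drags with 1 to 5 N, stays where left.
- bar_end (a point): Centre of the blank's rounded free end, half-way up: 226 mm from the hole's axis.
- stop: Adjustable stop fixed on the plate, rigid: upright steel post, 16 mm diameter, 36 mm high, with an aluminium block (30 x 34 x 22 mm) behind it on its +x side. Origin on the post's axis at the plate's top, about 190 mm from the pin; its setting along the fixture's x varies by 3 mm either way, and with it where the blank and the wedge come to rest.
- stop_post (a point): Axis of the stop post, at the middle height of the blank (8 mm above the plate).
- wedge (a joint): Travel (m) of the steel wedge slide: 0 drawn back, 0.1 at most, grows as pushed along the fixture's -y. Starts at 0 to 0.018; guide drags with 2 N. Nose tapered 12 degrees on the side facing the blank; it meets the -x edge of the home blank's free end and jams at 0.045 to 0.09 by the stop's setting. A 12 N push squeezes the blank on the stop with some 6 to 18 N, which stays.
- wedge_post (a point): Axis, 51 mm above the table, of the upright round steel post by which the slide is pushed: 18 mm diameter, heights 31 to 71 mm. It moves with the slide; its line of travel lies 22 mm to the fixture's -x side of the pin. The guide rails beside it reach 33 mm above the table.
- wedge_nose (a point): Tip of the wedge slide's nose, on the tapered face, half-way up; the slide is 15 mm thick, 16 to 31 mm above the table.
- ring_gauge: Bystander: steel ring, 38 mm diameter, 14 mm high, standing on the fixture plate near the pin's end. Leave alone.
- gauge_block: Bystander: steel block 20 x 35 x 30 mm, on the fixture plate on the stop's side. Leave alone.
- spare_blank: Bystander: another flat aluminium blank, 228 x 28 x 16 mm, lying on the table left of the fixture. Leave alone.
- screwdriver: Bystander: screwdriver lying on the table to the right. Leave alone.
- pot: Bystander: terracotta cup, 80 mm across, 80 mm high. Leave alone.
- oil_can: Bystander: grey can, 50 mm diameter, 110 mm high, to the right. Leave alone.
- setting_disc: Bystander: steel disc, 60 mm diameter, 22 mm high, to the right. Leave alone.

How it is judged:
On the way, in this order (a step that is already met when the one before it is completed fails the run):
1. the blank is swung home and pressed against the stop with at least 2.5 N, before the wedge slide is used (contact force between bar and stop above 2.5 N and value of joint wedge below 0.03 m), for 0.3 s.
2. the wedge slide is pushed in until it holds the blank on the stop with nobody touching either (contact force between bar and stop above 2 N and value of joint wedge above 0.03 m and contact force between each of the arm, the fingers and anything else below 0.2 N), for 0.3 s.
At the end, for the whole second after the job is handed in: The wedge slide is in (travel over 30 mm) and, untouched, keeps the blank squeezed against the stop with more than 2 N; the blank lies at rest, flat (tilt under 0.05 rad), its hole within 4 mm of the pin's axis (contact force between bar and stop above 2 N and value of joint wedge above 0.03 m and horizontal distance between bar and pin below 0.004 m and angle between bar's own z axis and vertical below 0.05 rad and linear speed of bar below 0.01 m/s).
It fails at once if the stop feels more than 25 N (contact force between bar and stop above 25 N).
It fails at once if the robot strikes the stop itself with more than 25 N (contact force between any of the fingers, the arm and stop above 25 N).
It fails at once if the blank is lifted or tipped off the plate (angle between bar's own z axis and vertical above 0.15 rad or z of bar in the frame of fixture above 0.03 m).
It fails at once if a bystander is moved more than 15 mm (distance of any of ring_gauge, gauge_block, spare_blank, screwdriver, pot, oil_can, setting_disc from where it was at the start of the episode above 0.015 m).
It also fails if it takes over 72 s, if anything falls off the work surface, if the arm or the gripper's body presses on something with over 40 N, if the wrist force passes 120 N, or if a joint passes its speed limit or range.

## Robot

A 7-joint arm with a two-finger parallel gripper is mounted at the origin on the work surface. World frame = base frame: x ahead of the robot, y to its left, z up, the work surface at z = 0. Lengths are in m, angles in rad, forces in N, time in s.
With the tool pointing down it reaches from about 0.425 to 0.95 m from the base axis. Payload 4.7 kg.
Tool frame: the origin (TCP) lies at the very end of the fingers, on their centre line; the grasp point (between the pads) lies 19 mm behind it (r.grasp_offset is the distance from the TCP to the grasp point, in m); z points along the fingers, y is the direction in which the jaws open and shut (so a half turn about z gives the same grasp; the last joint's range is limited). The gripper opens to 87 mm and grips with 3 to 60 N. Pads are 19 mm wide; open, the fingers measure 117 mm over their backs; the gripper's body (75 mm by 190 mm) begins 51 mm behind the grasp point.
Start: joints at [-1.281, 0.469, -0.049, 1.532, 0.024, 1.141, -0.082], TCP at [0.212, 0.641, 0.223] pointing down, gripper open.
Joint ranges: [-2.59, 2.59], [-0.33, 1.99], [-1.39, 1.29], [0.1, 2.45], [-1.04, 4.18], [0.21, 1.99], [-2.66, 2.66]. Speed limits (rad/s): [2.57, 2.57, 3.14, 3.14, 3.14, 3.14, 3.14].

## Interface

Orientations are given as a unit quaternion [x, y, z, w].
In Python, from station import r, capture, camera_params gives the robot as it stands.
- The arm moves only by the tool play_rows, never from a script. Its argument "series" is a list of rows, each a list of 7 numbers: the closure, from 0 (fully open) to 1 (shut), then the shift along the tool's x, y, z in units of 0.4 m (1.0 is 0.4 m), then the turn, a rotation vector about the tool's x, y, z in units of 90 degrees (1.0 is 90 degrees). A call has 1 to 12 rows; each row shifts and turns the commanded pose from where the row before left it, along the tool's axes as they then stand; what a row does not reach is not made up. A row lasts 1/12 s, in which the tool goes at most 41.7 mm and 7.16 degrees, less where a joint would pass 70% of its speed; a pose out of reach is approached as far as the arm can. A call with a number of a shift or a turn outside -1 to 1 is refused whole. A call with a gripper value outside its range is refused whole. The fingers move at their own pace and stop on an object; "newtons" is the grip in N (left out, the last holds). Time passes only in rows, so rows that do not move let the fingers close. It gives the time, the measured TCP pose, the force and the opening at its end, in the units of the state.
- r.observe(): the state, without advancing time (a new reading comes with each control period).
- capture(name): name is "scene" or "top"; returns (picture, depth): 384x512x3 uint8, red, green, blue; 384x512 float32, m along the optical axis (not along the pixel's ray), 0 where there is no reading.
- camera_params(name): a dict with "intrinsics" (3x3 intrinsics, pixels), "k1" (the pictures are not rectified: a ray, as slopes to the right and down, at radius r is drawn at 1 + k1 r^2 times it, then the intrinsics apply), "world_from_camera" (4x4, takes a point from camera to world coordinates). Camera axes: x right, y up, looking along -z (the intrinsics and any distortion apply to the point x, -y, -z); pixel columns grow to the right and rows downward; lengths in m; the calibration is good to about 2 mm. A picture is of the moment at which its call begins. camera_params takes no time and is no camera call.
- r.sign_off(): hands the job in, once; it reports no verdict.
The state is a dict: "time_s": time; "joint_pos": joint angles; "dq": joint speeds; "joint_efforts": joint torques, N m; "tcp_pos": TCP position; "tool_rot": TCP orientation; "ft_force": force on the tool from outside, world axes, zero at the start; "torque": the same for the moment, N m; "grip_width": opening from 0.0 (shut) to 1.0 (fully open).
Only numpy, scipy, OpenCV 4.12 (cv2) and the standard library are available. Lean on these libraries where they do the work, as an engineer would, in place of code of your own. Each camera call takes 0.05 s, during which the arm holds its last target. There are 200 camera calls.

## Working session

There is one attempt and no reset: what is moved stays moved. The work goes in short steps, Python scripts to look and compute and a tool call to move; the robot and the scene stay as the last step left them, time stands still between calls to the robot, and variables do not carry over. Pictures are saved under pics/ and viewed, about 8 in all and at most 12, crops included, and the job is handed in when it is done.

Besides the shell and the picture viewer there is one more tool, called after "Emit:" as name(argument=value, ...), one argument or row to a line, values as JSON. play_rows: Moves the arm, as the interface text tells. Its arguments: {"type":"object","properties":{"series":{"type":"array","items":{"type":"array","items":{"type":"number","minimum":-1,"maximum":1}}},"newtons":{"type":"number"}},"required":["series"]}

```bash
mkdir -p pics; ls; cat > h.py <<'E'
import numpy as np, cv2
from station import r, capture, camera_params
def ray(p,u,v):
    K=np.array(p["intrinsics"]);T=np.array(p["world_from_camera"])
    xy=np.array([(u-K[0,2])/K[0,0],(v-K[1,2])/K[1,1]]);s=xy.copy()
    for _ in range(20): s=xy/(1+p["k1"]*(s@s))
    return T[:3,3],T[:3,:3]@np.array([s[0],-s[1],-1])
def at(name,u,v,z):
    o,d=ray(camera_params(name),u,v); return o+d*(z-o[2])/d[2]
def snap(name,fn):
    im,d=capture(name); cv2.imwrite("pics/%s.png"%fn,im[:,:,::-1]); np.save("pics/%s.npy"%fn,d); return im,d
E
python3 - <<'E'
from h import *
for n in("scene","top"):
    snap(n,n+"0"); p=camera_params(n); print(p["k1"],np.round(p["world_from_camera"],3).tolist(),p["intrinsics"])
a=cv2.imread("pics/top0.png"); cv2.imwrite("pics/top0b.png",cv2.resize(a,(800,600),interpolation=cv2.INTER_CUBIC))
print(r.observe())
E
```

```text
pics
-0.0422609796343941 [[0.426, -0.55, 0.718, 1.385], [0.905, 0.257, -0.34, -0.435], [0.003, 0.795, 0.607, 0.767], [0.0, 0.0, 0.0, 1.0]] [[470.04236971   0.         257.54508358]
 [  0.         470.04236971 193.14866228]
 [  0.           0.           1.        ]]
-0.08671329512583381 [[-0.018, 0.989, -0.15, 0.418], [-1.0, -0.015, 0.021, -0.019], [0.018, 0.15, 0.989, 1.187], [0.0, 0.0, 0.0, 1.0]] [[364.22995644   0.         256.91952843]
 [  0.         364.22995644 188.27984014]
 [  0.           0.           1.        ]]
{'time_s': 0.1, 'joint_pos': array([-1.28091705,  0.46938341, -0.04859418,  1.53355418,  0.02412812,
        1.14099047, -0.08231109]), 'dq': array([-2.06381258e-04, -1.89519782e-03, -2.30098996e-04, -4.43706533e-03,
       -9.61019997e-04,  3.82548676e-04, -2.20681061e-05]), 'joint_efforts': array([ 8.47234260e-04, -5.09166706e+01, -8.09853198e-02, -2.36829346e+01,
       -6.14172639e-02,  3.43962538e-02,  5.29424278e-05]), 'tcp_pos': array([0.21137968, 0.64049399, 0.22159771]), 'tool_rot': array([ 1.58701463e-01,  9.87326228e-01, -8.69089150e-04, -9.64115383e-05]), 'ft_force': array([ 0.38928604, -0.33967828,  1.20510957]), 'torque': array([-0.0032413 , -0.02952491,  0.02043185]), 'grip_width': 1.0021957613920127}
```

View pics/top0b.png

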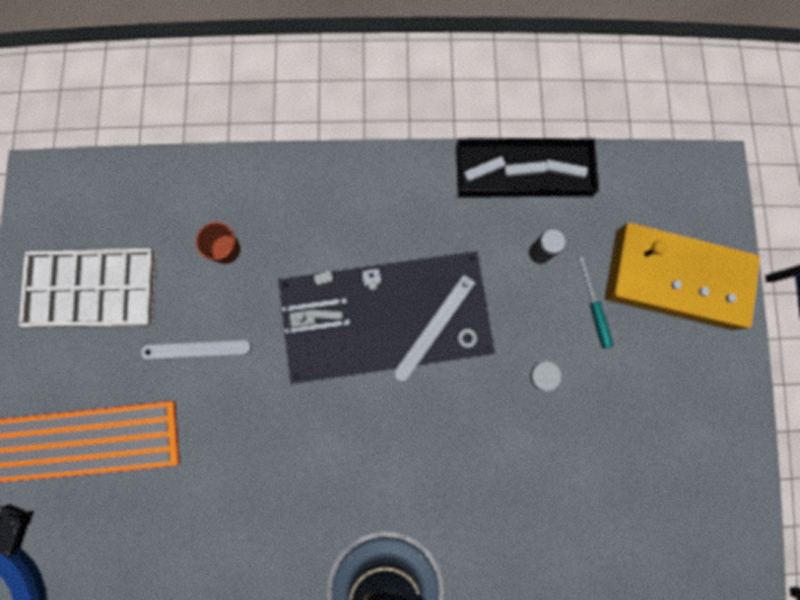

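View pics/scene0.png

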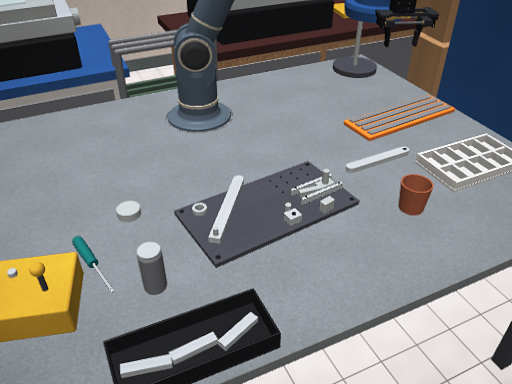

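The top view shows the plate (corners near 279,280 / 477,252 / 494,352 / 291,382 in the enlarged picture), the pin at (467,283), the free end at (402,375), the stop at (372,277) and the wedge at left. I'll enlarge that area next.

```bash
python3 - <<'E'
from h import *
a=cv2.imread("pics/top0.png")[155:250,170:325]; cv2.imwrite("pics/c1.png",cv2.resize(a,None,fx=5,fy=5,interpolation=cv2.INTER_CUBIC))
a=cv2.imread("pics/scene0.png")[155:265,170:365]; cv2.imwrite("pics/c2.png",cv2.resize(a,None,fx=4,fy=4,interpolation=cv2.INTER_CUBIC))
E
```

```text
(no output)
```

View pics/c1.png

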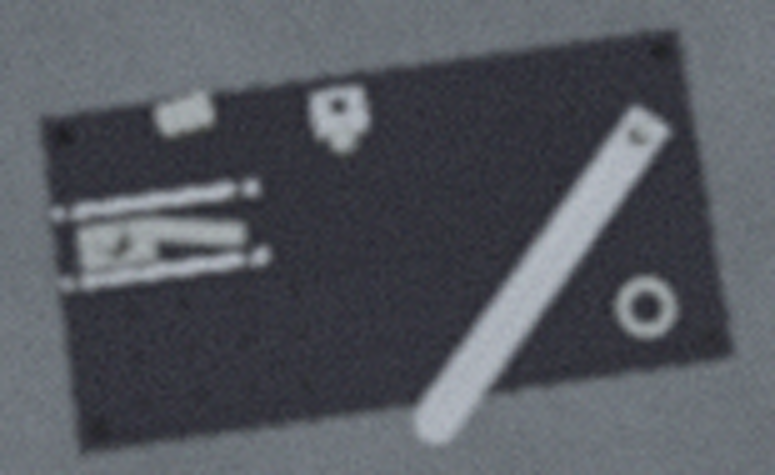

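View pics/c2.png

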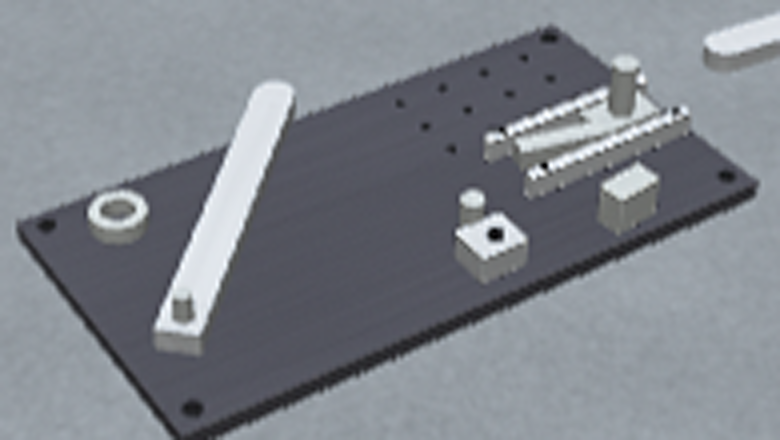

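The crops show the plate corners, the pin (642,130 in c1; top 182,296 in c2), the free end (435,425) and the wedge post (top 625,62 in c2). Next I fit the fixture pose from both views.

```bash
cat >> h.py <<'E'
t=lambda u,v:("top",(u+.5)/5-.5+170,(v+.5)/5-.5+155)
s=lambda u,v:("scene",(u+.5)/4-.5+170,(v+.5)/4-.5+155)
E
python3 - <<'E'
from h import *
from scipy.optimize import least_squares
obs=[(t(41,119),110,225,.015),(t(678,31),110,-200,.015),(t(733,353),-110,-200,.015),(t(83,452),-110,225,.015),
(s(18,222),-110,-200,.015),(s(553,27),-110,225,.015),(s(757,183),110,225,.015),(s(182,428),110,-200,.015),(s(182,293),40,-160,.049)]
W=np.array([at(*o[0],o[3])[:2] for o in obs]); F=np.array([o[1:3] for o in obs])/1000
def f(q):
    c,s_=np.cos(q[2]),np.sin(q[2]); return F@np.array([[c,s_],[-s_,c]])+q[:2]
q=least_squares(lambda q:(f(q)-W).ravel(),[.6,.05,.1]).x
print(q,np.round((f(q)-W)*1000,1).tolist())
c,s_=np.cos(q[2]),np.sin(q[2]); R=np.array([[c,-s_],[s_,c]])
inv=lambda w:np.round(1000*R.T@(w[:2]-q[:2]),1)
for n,o,z in [("barend tip t",t(428,441),.031),("barend tip s",s(279,80),.031),("wpost t",t(122,242),.071),("wpost s",s(625,63),.071),("stop s",s(473,197),.051),("stop t",t(343,146),.051),("nose t",t(246,234),.031),("nose s",s(516,140),.031),("block s",s(630,180),.045),("ring s",s(118,208),.029)]:
    w=at(*o,z);print(n,w.round(4),inv(w))
E
```

```text
[ 0.55343381 -0.02285358  0.12482561] [[2.1, -0.3], [2.3, -2.5], [-3.1, -2.3], [-0.3, 1.7], [-1.5, -1.2], [-4.3, 3.8], [-0.2, 3.1], [5.5, -2.5], [-0.5, 0.1]]
barend tip t [ 0.42   -0.0348  0.031 ] [-133.9    4.8]
barend tip s [ 0.4189 -0.0319  0.031 ] [-134.6    7.8]
wpost t [0.5445 0.1521 0.071 ] [ 12.9 174.7]
wpost s [0.549  0.1582 0.071 ] [ 18.2 180.1]
stop s [0.6087 0.0148 0.051 ] [59.5 30.5]
stop t [0.6055 0.0159 0.051 ] [56.5 32. ]
nose t [0.5529 0.079  0.031 ] [ 12.2 101.1]
nose s [0.5464 0.0809 0.031 ] [  6.  103.8]
block s [0.6286 0.1151 0.045 ] [ 91.8 127.5]
ring s [ 0.5009 -0.1769  0.029 ] [ -71.4 -146.3]
```

Emit:
play_rows(
  series=[
    [1, -0.08, -0.048, 0, 0, 0, 0],
    [1, -0.08, -0.048, 0, 0, 0, 0],
    [1, -0.08, -0.048, 0, 0, 0, 0],
    [1, -0.08, -0.048, 0, 0, 0, 0],
    [1, -0.08, -0.048, 0, 0, 0, 0],
    [1, -0.08, -0.048, 0, 0, 0, 0],
    [1, -0.08, -0.048, 0, 0, 0, 0],
    [1, -0.08, -0.048, 0, 0, 0, 0],
    [1, -0.08, -0.048, 0, 0, 0, 0],
    [1, -0.08, -0.048, 0, 0, 0, 0],
    [1, -0.08, -0.048, 0, 0, 0, 0],
    [1, -0.08, -0.048, 0, 0, 0, 0],
  ],
  newtons=20,
)

```text
time_s: 1.1
tcp_pos: [0.5047, 0.3002, 0.2223]
tool_rot: [0.159, 0.987, -0.0, -0.0]
ft_force: [-0.2, 0.1, 0.3]
grip_width: 0.168
```

```bash
cat >> h.py <<'E'
from scipy.spatial.transform import Rotation as Ro
Q=np.array([.5534,-.0229]);YAW=.1248
def f2w(x,y): c,s=np.cos(YAW),np.sin(YAW); return Q+np.array([[c,-s],[s,c]])@[x,y]
def go(xf,yf,z,lean=0):
    """units of shift in current tool axes, and turn (tool z) to bring tool y along fixture y turned ccw by lean"""
    o=r.observe();R=Ro.from_quat(o["tool_rot"]);d=R.inv().apply(np.r_[f2w(xf,yf),z]-o["tcp_pos"])/.4
    x=R.as_matrix()[:,0];a=np.arctan2(x[1],x[0]);e=(np.pi+YAW+lean-a+np.pi)%(2*np.pi)-np.pi
    tilt=R.inv().apply([0,0,-1])
    ww=o["tcp_pos"][:2]-Q;c,s=np.cos(YAW),np.sin(YAW);ft=o["ft_force"]
    print("t%.2f"%o["time_s"],"tcp",o["tcp_pos"].round(4),"fix",(1000*np.array([c*ww[0]+s*ww[1],-s*ww[0]+c*ww[1]])).round(1),"shift",d.round(4),"turnz",round(-e/(np.pi/2),4),"tilt",tilt.round(3),"Ffix",np.round([c*ft[0]+s*ft[1],-s*ft[0]+c*ft[1],ft[2]],1),"grip",round(o["grip_width"],3))
E
python3 -c "
from h import *
go(-.125,-.065,.222,.81)"
```

```text
t1.10 tcp [0.5047 0.3002 0.2223] fix [ -8.1 326.6] shift [-1.5620e-01 -1.0097e+00  1.0000e-03] turnz -0.798 tilt [-0.  0.  1.] Ffix [-0.2  0.1  0.3] grip 0.168
```

Emit:
play_rows(
  series=[
    [1, -0.013, -0.0842, 0, 0, 0, 0],
    [1, -0.013, -0.0842, 0, 0, 0, 0],
    [1, -0.013, -0.0842, 0, 0, 0, 0],
    [1, -0.013, -0.0842, 0, 0, 0, 0],
    [1, -0.013, -0.0842, 0, 0, 0, 0],
    [1, -0.013, -0.0842, 0, 0, 0, 0],
    [1, -0.013, -0.0842, 0, 0, 0, 0],
    [1, -0.013, -0.0842, 0, 0, 0, 0],
    [1, -0.013, -0.0842, 0, 0, 0, 0],
    [1, -0.013, -0.0842, 0, 0, 0, 0],
    [1, -0.013, -0.0842, 0, 0, 0, 0],
    [1, -0.013, -0.0842, 0, 0, 0, 0],
  ],
)

```text
time_s: 2.1
tcp_pos: [0.4357, -0.103, 0.2224]
tool_rot: [0.159, 0.987, 0.0, -0.0]
ft_force: [1.2, 0.3, -0.5]
grip_width: 0.006
```

Emit:
play_rows(
  series=[
    [1, 0, 0, 0, 0, 0, -0.0725],
    [1, 0, 0, 0, 0, 0, -0.0725],
    [1, 0, 0, 0, 0, 0, -0.0725],
    [1, 0, 0, 0.04, 0, 0, -0.0725],
    [1, 0, 0, 0.04, 0, 0, -0.0725],
    [1, 0, 0, 0.04, 0, 0, -0.0725],
    [1, 0, 0, 0.04, 0, 0, -0.0725],
    [1, 0, 0, 0.04, 0, 0, -0.0725],
    [1, 0, 0, 0.04, 0, 0, -0.0725],
    [1, 0, 0, 0.04, 0, 0, -0.0725],
    [1, 0, 0, 0.02, 0, 0, -0.0725],
    [1, 0, 0, 0, 0, 0, 0],
  ],
)

```text
time_s: 3.1
tcp_pos: [0.4348, -0.1004, 0.1008]
tool_rot: [-0.45, 0.893, 0.002, -0.001]
ft_force: [0.1, 0.0, -0.7]
grip_width: 0.007
```

```bash
python3 -c "
from h import *
go(-.125,-.065,.023,.81)
snap('scene','s1'); a=cv2.imread('pics/s1.png')[60:265,130:390]; cv2.imwrite('pics/c3.png',cv2.resize(a,None,fx=2.8,fy=2.8,interpolation=cv2.INTER_CUBIC))"
```

```text
t3.10 tcp [ 0.4348 -0.1004  0.1008] fix [-127.3  -62.1] shift [ 0.0013 -0.0102  0.1944] turnz -0.0009 tilt [ 0.    -0.005  1.   ] Ffix [ 0.1  0.  -0.7] grip 0.007
```

View pics/c3.png

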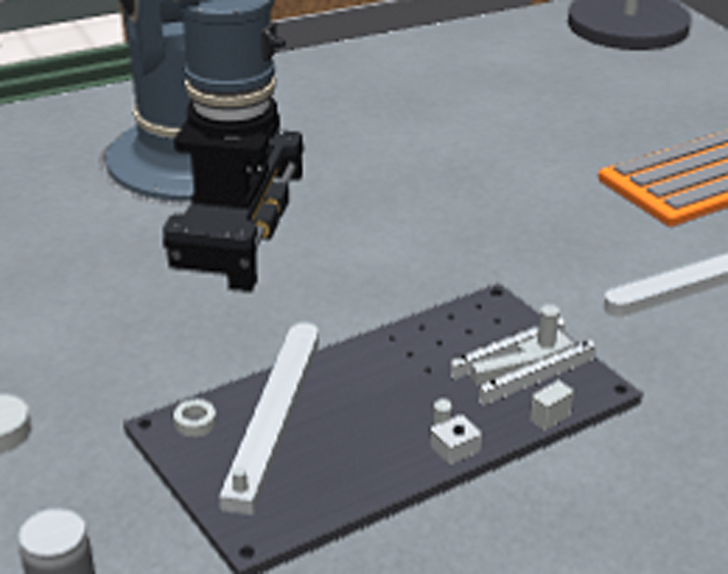

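The fingers are shut, with their tips near (240,288), clear of the blank's free end at (303,335). I'll check the tip position against the calibration.

```bash
python3 -c "
from h import *
print(at('scene',240/2.8+130,286/2.8+60,.1008), at('scene',303/2.8+130,325/2.8+60,.031))"
```

```text
[ 0.43415014 -0.10284249  0.1008    ] [ 0.42379512 -0.0374737   0.031     ]
```

Emit:
play_rows(
  series=[
    [1, 0, -0.005, 0.04, 0, 0, 0],
    [1, 0, -0.005, 0.04, 0, 0, 0],
    [1, 0, 0, 0.04, 0, 0, 0],
    [1, 0, 0, 0.03, 0, 0, 0],
    [1, 0, 0, 0.02, 0, 0, 0],
    [1, 0, 0, 0.02, 0, 0, 0],
    [1, 0, 0, 0.004, 0, 0, 0],
    [1, 0, 0, 0, 0, 0, 0],
  ],
)

```text
time_s: 3.82
tcp_pos: [0.4398, -0.1039, 0.025]
tool_rot: [-0.449, 0.893, -0.0, -0.0]
ft_force: [-0.1, 0.4, 0.4]
grip_width: 0.005
```

```bash
python3 -c "
from h import *
go(-.125,-.065,.022,.81)"
```

```text
t3.82 tcp [ 0.4398 -0.1039  0.025 ] fix [-122.8  -66.3] shift [0.0016 0.0062 0.0076] turnz -0.002 tilt [-0.001  0.     1.   ] Ffix [-0.1  0.4  0.4] grip 0.005
```

Emit:
play_rows(
  series=[
    [1, 0, 0, 0.005, 0, 0, 0],
    [1, 0, 0, 0.005, 0, 0, 0],
    [1, -0.02, 0, 0, 0, 0, 0],
    [1, -0.02, 0, 0, 0, 0, 0],
    [1, -0.01, 0, 0, 0, 0, 0],
    [1, 0, 0, 0, 0, 0, 0],
  ],
)

```text
time_s: 4.32
tcp_pos: [0.4529, -0.0865, 0.0213]
tool_rot: [-0.45, 0.893, -0.0, 0.001]
ft_force: [0.2, 0.4, -0.7]
grip_width: 0.006
```

Emit:
play_rows(
  series=[
    [1, -0.0232, 0.0025, 0, 0, 0, 0.0318],
    [1, -0.0232, 0.0025, 0, 0, 0, 0.0318],
    [1, -0.0232, 0.0025, 0, 0, 0, 0.0318],
    [1, -0.0232, 0.0025, 0, 0, 0, 0.0318],
    [1, -0.0232, 0.0025, 0, 0, 0, 0.0318],
    [1, -0.0232, 0.0025, 0, 0, 0, 0.0318],
  ],
)

```text
time_s: 4.82
tcp_pos: [0.4851, -0.0436, 0.021]
tool_rot: [-0.31, 0.951, 0.0, -0.001]
ft_force: [-0.9, -1.4, 1.0]
grip_width: 0.011
```

```bash
python3 -c "
from h import *
go(.012,.025,.021,0)"
```

```text
t4.82 tcp [ 0.4851 -0.0436  0.021 ] fix [-70.3 -12. ] shift [-0.2249 -0.0185 -0.0004] turnz 0.3214 tilt [-0.002 -0.001  1.   ] Ffix [-1.1 -1.3  1. ] grip 0.011
```

Emit:
play_rows(
  series=[
    [1, -0.0232, 0.0025, 0, 0, 0, 0.0318],
    [1, -0.0232, 0.0025, 0, 0, 0, 0.0318],
    [1, -0.0232, 0.0025, 0, 0, 0, 0.0318],
    [1, -0.0232, 0.0025, 0, 0, 0, 0.0318],
    [1, -0.0232, 0.0025, 0, 0, 0, 0.0318],
    [1, -0.0232, 0.0025, 0, 0, 0, 0.0318],
    [1, -0.0232, 0.0025, 0, 0, 0, 0.0318],
    [1, -0.01, 0.001, 0, 0, 0, 0.014],
    [1, 0, 0, 0, 0, 0, 0],
  ],
)

```text
time_s: 5.57
tcp_pos: [0.5442, -0.0054, 0.0209]
tool_rot: [-0.13, 0.991, -0.0, 0.0]
ft_force: [-0.1, -0.8, -0.2]
grip_width: 0.007
```

```bash
python3 -c "
from h import *
go(.014,.025,.021,0)
snap('top','t2'); a=cv2.imread('pics/t2.png')[155:250,170:325]; cv2.imwrite('pics/c4.png',cv2.resize(a,None,fx=5,fy=5,interpolation=cv2.INTER_CUBIC))
snap('scene','s2'); a=cv2.imread('pics/s2.png')[120:270,170:370]; cv2.imwrite('pics/c5.png',cv2.resize(a,None,fx=4,fy=4,interpolation=cv2.INTER_CUBIC))"
```

```text
t5.57 tcp [ 0.5442 -0.0054  0.0209] fix [-7.  18.6] shift [-0.0542  0.0088 -0.0001] turnz 0.087 tilt [0. 0. 1.] Ffix [-0.2 -0.8 -0.2] grip 0.007
```

View pics/c5.png

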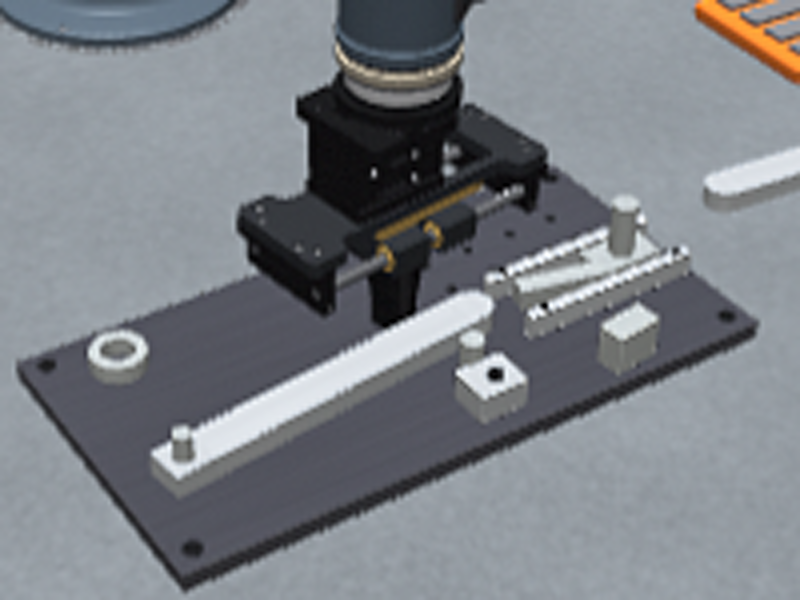

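The blank has swung with the finger and its +x edge is still about 15–20 mm short of the stop post (post at 473,345). From here I go slowly.

Emit:
play_rows(
  series=[
    [1, -0.0037, 0.0005, 0, 0, 0, 0.0051],
    [1, -0.0037, 0.0005, 0, 0, 0, 0.0051],
    [1, -0.0037, 0.0005, 0, 0, 0, 0.0051],
    [1, -0.0037, 0.0005, 0, 0, 0, 0.0051],
    [1, -0.0037, 0.0005, 0, 0, 0, 0.0051],
    [1, -0.0037, 0.0005, 0, 0, 0, 0.0051],
    [1, -0.0037, 0.0005, 0, 0, 0, 0.0051],
    [1, -0.0037, 0.0005, 0, 0, 0, 0.0051],
    [1, -0.0037, 0.0005, 0, 0, 0, 0.0051],
    [1, 0, 0, 0, 0, 0, 0],
  ],
)

```text
time_s: 6.5
tcp_pos: [0.5566, -0.001, 0.021]
tool_rot: [-0.094, 0.996, -0.0, 0.0]
ft_force: [-0.7, -0.3, 0.4]
grip_width: 0.005
```

```bash
python3 -c "
from h import *
go(.014,.025,.021,0)"
```

```text
t6.50 tcp [ 0.5566 -0.001   0.021 ] fix [ 5.9 21.3] shift [-0.0208  0.0079  0.    ] turnz 0.0403 tilt [0.001 0.    1.   ] Ffix [-0.8 -0.2  0.4] grip 0.005
```

Emit:
play_rows(
  series=[
    [1, -0.002, 0.0003, 0, 0, 0, 0.0027],
    [1, -0.002, 0.0003, 0, 0, 0, 0.0027],
    [1, -0.002, 0.0003, 0, 0, 0, 0.0027],
    [1, -0.002, 0.0003, 0, 0, 0, 0.0027],
    [1, -0.002, 0.0003, 0, 0, 0, 0.0027],
    [1, 0, 0, 0, 0, 0, 0],
  ],
)

```text
time_s: 7.0
tcp_pos: [0.5602, 0.0001, 0.021]
tool_rot: [-0.083, 0.997, -0.0, 0.0]
ft_force: [-1.4, 0.3, -0.5]
grip_width: 0.007
```

Emit:
play_rows(
  series=[
    [1, -0.001, 0.0002, 0, 0, 0, 0.0015],
    [1, -0.001, 0.0002, 0, 0, 0, 0.0015],
    [1, -0.001, 0.0002, 0, 0, 0, 0.0015],
    [1, 0, 0, 0, 0, 0, 0],
  ],
)

```text
time_s: 7.33
tcp_pos: [0.5611, 0.0005, 0.021]
tool_rot: [-0.08, 0.997, -0.0, 0.0]
ft_force: [-0.9, -0.7, 0.5]
grip_width: 0.006
```

Emit:
play_rows(
  series=[
    [1, -0.001, 0.0002, 0, 0, 0, 0.0015],
    [1, -0.001, 0.0002, 0, 0, 0, 0.0015],
    [1, 0, 0, 0, 0, 0, 0],
  ],
)

```text
time_s: 7.58
tcp_pos: [0.5619, 0.0008, 0.021]
tool_rot: [-0.078, 0.997, 0.0, 0.0]
ft_force: [-0.2, -0.3, -0.6]
grip_width: 0.002
```

Emit:
play_rows(
  series=[
    [1, -0.001, 0.0002, 0, 0, 0, 0.001],
    [1, -0.001, 0.0002, 0, 0, 0, 0.001],
    [1, -0.001, 0.0002, 0, 0, 0, 0.001],
    [1, 0, 0, 0, 0, 0, 0],
  ],
)

```text
time_s: 7.92
tcp_pos: [0.5631, 0.0013, 0.021]
tool_rot: [-0.075, 0.997, 0.0, 0.0]
ft_force: [-0.9, -0.5, 0.6]
grip_width: 0.006
```

```bash
python3 -c "
from h import *
go(.014,.025,.021,0)"
```

```text
t7.92 tcp [0.5631 0.0013 0.021 ] fix [12.6 22.8] shift [-0.0036  0.0053  0.    ] turnz 0.0164 tilt [ 0. -0.  1.] Ffix [-1.  -0.4  0.6] grip 0.006
```

Emit:
play_rows(
  series=[
    [1, -0.001, 0, 0, 0, 0, 0.001],
    [1, -0.001, 0, 0, 0, 0, 0.001],
    [1, -0.001, 0, 0, 0, 0, 0.001],
    [1, 0, 0, 0, 0, 0, 0],
  ],
)

```text
time_s: 8.25
tcp_pos: [0.5642, 0.0016, 0.021]
tool_rot: [-0.073, 0.997, 0.0, -0.0]
ft_force: [-0.8, -1.0, 0.9]
grip_width: 0.004
```

Emit:
play_rows(
  series=[
    [1, -0.001, 0, 0, 0, 0, 0.001],
    [1, -0.001, 0, 0, 0, 0, 0.001],
    [1, 0, 0, 0, 0, 0, 0],
  ],
)

```text
time_s: 8.5
tcp_pos: [0.5645, 0.0017, 0.021]
tool_rot: [-0.071, 0.997, 0.0, -0.001]
ft_force: [-2.8, -0.0, 2.0]
grip_width: 0.006
```

Emit:
play_rows(
  series=[
    [1, -0.001, 0, 0, 0, 0, 0],
    [1, 0, 0, 0, 0, 0, 0],
  ],
)

```text
time_s: 8.67
tcp_pos: [0.5646, 0.0017, 0.0209]
tool_rot: [-0.071, 0.997, 0.0, -0.001]
ft_force: [-4.5, 0.0, 2.0]
grip_width: 0.004
```

Emit:
play_rows(
  series=[
    [1, -0.001, 0, 0, 0, 0, 0],
    [1, 0, 0, 0, 0, 0, 0],
  ],
)

```text
time_s: 8.83
tcp_pos: [0.5646, 0.0017, 0.0209]
tool_rot: [-0.071, 0.997, 0.0, -0.001]
ft_force: [-4.8, -0.2, 3.7]
grip_width: 0.001
```

Emit:
play_rows(
  series=[
    [1, -0.001, 0, 0, 0, 0, 0],
    [1, -0.001, 0, 0, 0, 0, 0],
    [1, 0, 0, 0, 0, 0, 0],
  ],
)

```text
time_s: 9.08
tcp_pos: [0.5646, 0.0017, 0.0207]
tool_rot: [-0.071, 0.997, 0.0, -0.002]
ft_force: [-6.5, -1.6, 4.9]
grip_width: 0.004
```

Emit:
play_rows(
  series=[
    [1, -0.001, 0, 0, 0, 0, 0],
    [1, -0.001, 0, 0, 0, 0, 0],
    [1, 0, 0, 0, 0, 0, 0],
  ],
)

```text
time_s: 9.33
tcp_pos: [0.5646, 0.0016, 0.0206]
tool_rot: [-0.071, 0.997, 0.0, -0.003]
ft_force: [-7.5, -1.2, 5.4]
grip_width: 0.006
```

Emit:
play_rows(
  series=[
    [1, -0.001, 0, 0, 0, 0, 0],
    [1, -0.001, 0, 0, 0, 0, 0],
    [1, -0.001, 0, 0, 0, 0, 0],
    [1, 0, 0, 0, 0, 0, 0],
  ],
)

```text
time_s: 9.67
tcp_pos: [0.5647, 0.0016, 0.0204]
tool_rot: [-0.071, 0.997, 0.0, -0.004]
ft_force: [-9.3, -1.5, 8.0]
grip_width: 0.003
```

Emit:
play_rows(
  series=[
    [1, -0.001, 0, 0, 0, 0, 0],
    [1, -0.001, 0, 0, 0, 0, 0],
    [1, 0, 0, 0, 0, 0, 0],
    [1, 0, 0, 0, 0, 0, 0],
    [1, 0, 0, 0, 0, 0, 0],
    [1, 0, 0, 0, 0, 0, 0],
    [1, 0, 0, 0, 0, 0, 0],
    [1, 0, 0, 0, 0, 0, 0],
  ],
)

```text
time_s: 10.33
tcp_pos: [0.5647, 0.0017, 0.0203]
tool_rot: [-0.071, 0.997, 0.0, -0.005]
ft_force: [-11.2, -1.1, 7.8]
grip_width: 0.01
```

```bash
python3 -c "
from h import *
go(-.02,.022,.021,0)"
```

```text
t10.33 tcp [0.5647 0.0017 0.0203] fix [14.2 23. ] shift [ 0.0857 -0.001  -0.0008] turnz 0.0112 tilt [-0.01  -0.001  1.   ] Ffix [-11.3   0.3   7.8] grip 0.01
```

Emit:
play_rows(
  series=[
    [1, 0.005, 0, 0, 0, 0, 0],
    [1, 0.01, 0, 0, 0, 0, 0],
    [1, 0.02, 0, 0, 0, 0, 0],
    [1, 0.025, 0, 0, 0, 0, 0],
    [1, 0.02, 0, -0.05, 0, 0, 0],
    [1, 0, 0, -0.08, 0, 0, 0.01],
    [1, 0, 0, -0.08, 0, 0, 0],
    [1, 0, 0, -0.05, 0, 0, 0],
    [1, 0, 0, 0, 0, 0, 0],
  ],
)

```text
time_s: 11.08
tcp_pos: [0.5408, -0.0025, 0.1297]
tool_rot: [-0.063, 0.998, 0.0, 0.005]
ft_force: [0.7, 0.7, -0.4]
grip_width: 0.003
```

```bash
python3 -c "
from h import *
go(.018,.222,.125,0)
snap('scene','s3'); a=cv2.imread('pics/s3.png')[150:270,170:370]; cv2.imwrite('pics/c6.png',cv2.resize(a,None,fx=4,fy=4,interpolation=cv2.INTER_CUBIC))"
```

```text
t11.08 tcp [ 0.5408 -0.0025  0.1297] fix [-9.9 21.8] shift [-0.0707  0.5004  0.0125] turnz 0.0013 tilt [0.01 0.   1.  ] Ffix [ 0.8  0.6 -0.4] grip 0.003
```

View pics/c6.png

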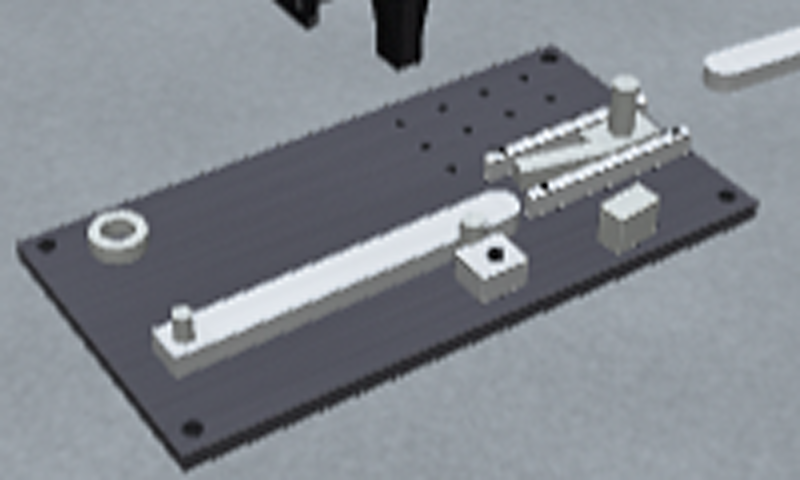

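The blank lies against the stop post (near 473,228). The wedge post (623,85) has not moved. Next I go behind it.

Emit:
play_rows(
  series=[
    [1, -0.01, 0.0715, 0, 0, 0, 0],
    [1, -0.01, 0.0715, 0, 0, 0, 0],
    [1, -0.01, 0.0715, 0, 0, 0, 0],
    [1, -0.01, 0.0715, 0, 0, 0, 0],
    [1, -0.01, 0.0715, 0, 0, 0, 0],
    [1, -0.01, 0.0715, 0, 0, 0, 0],
    [1, -0.01, 0.0715, 0, 0, 0, 0],
    [1, 0, 0, 0, 0, 0, 0],
  ],
)

```text
time_s: 11.8
tcp_pos: [0.5382, 0.2074, 0.1233]
tool_rot: [-0.068, 0.998, 0.002, -0.001]
ft_force: [-0.0, 1.4, -0.8]
grip_width: 0.002
```

```bash
python3 -c "
from h import *
go(.018,.222,.045,0)"
```

```text
t11.80 tcp [0.5382 0.2074 0.1233] fix [ 13.6 230.4] shift [-0.0109 -0.0217  0.1957] turnz 0.0074 tilt [-0.001 -0.004  1.   ] Ffix [ 0.1  1.4 -0.8] grip 0.002
```

Emit:
play_rows(
  series=[
    [1, -0.011, 0, 0, 0, 0, 0.007],
    [1, 0, 0, 0.05, 0, 0, 0],
    [1, 0, 0, 0.05, 0, 0, 0],
    [1, 0, 0, 0.05, 0, 0, 0],
    [1, 0, 0, 0.03, 0, 0, 0],
    [1, 0, 0, 0.015, 0, 0, 0],
    [1, 0, 0, 0, 0, 0, 0],
    [1, 0, 0, 0, 0, 0, 0],
  ],
)

```text
time_s: 12.47
tcp_pos: [0.5448, 0.1997, 0.0472]
tool_rot: [-0.058, 0.998, -0.0, 0.0]
ft_force: [-0.1, -1.3, 0.4]
grip_width: 0.004
```

```bash
python3 -c "
from h import *
go(.018,.204,.045,0)"
```

```text
t12.47 tcp [0.5448 0.1997 0.0472] fix [ 19.2 222. ] shift [ 0.0025 -0.045   0.0054] turnz -0.0062 tilt [0. 0. 1.] Ffix [-0.2 -1.3  0.4] grip 0.004
```

Emit:
play_rows(
  series=[
    [1, 0.002, -0.01, 0.003, 0, 0, -0.006],
    [1, 0, -0.01, 0, 0, 0, 0],
    [1, 0, -0.01, 0, 0, 0, 0],
    [1, 0, -0.01, 0, 0, 0, 0],
    [1, 0, -0.005, 0, 0, 0, 0],
    [1, 0, -0.005, 0, 0, 0, 0],
    [1, 0, -0.005, 0, 0, 0, 0],
    [1, 0, -0.005, 0, 0, 0, 0],
    [1, 0, 0, 0, 0, 0, 0],
  ],
)

```text
time_s: 13.22
tcp_pos: [0.5466, 0.1768, 0.046]
tool_rot: [-0.063, 0.998, 0.0, 0.0]
ft_force: [-0.1, 1.2, 0.7]
grip_width: 0.006
```

Emit:
play_rows(
  series=[
    [1, 0, -0.005, 0, 0, 0, 0],
    [1, 0, -0.005, 0, 0, 0, 0],
    [1, 0, -0.005, 0, 0, 0, 0],
    [1, 0, -0.005, 0, 0, 0, 0],
    [1, 0, -0.005, 0, 0, 0, 0],
    [1, 0, 0, 0, 0, 0, 0],
  ],
)

```text
time_s: 13.72
tcp_pos: [0.548, 0.1658, 0.0459]
tool_rot: [-0.062, 0.998, -0.0, 0.0]
ft_force: [-0.3, 2.1, 1.0]
grip_width: 0.008
```

```bash
python3 -c "
from h import *
go(.018,.204,.045,0)"
```

```text
t13.72 tcp [0.548  0.1658 0.0459] fix [ 18.1 187.9] shift [0.0003 0.0403 0.0022] turnz -0.0 tilt [0. 0. 1.] Ffix [-0.   2.1  1. ] grip 0.008
```

Emit:
play_rows(
  series=[
    [1, 0, -0.003, 0, 0, 0, 0],
    [1, 0, -0.003, 0, 0, 0, 0],
    [1, 0, -0.003, 0, 0, 0, 0],
    [1, 0, -0.003, 0, 0, 0, 0],
    [1, 0, -0.003, 0, 0, 0, 0],
    [1, 0, -0.003, 0, 0, 0, 0],
    [1, 0, 0, 0, 0, 0, 0],
  ],
)

```text
time_s: 14.3
tcp_pos: [0.5488, 0.1589, 0.0459]
tool_rot: [-0.063, 0.998, -0.0, 0.0]
ft_force: [1.3, 1.5, 1.0]
grip_width: 0.002
```

Emit:
play_rows(
  series=[
    [1, 0, -0.003, 0, 0, 0, 0],
    [1, 0, -0.003, 0, 0, 0, 0],
    [1, 0, -0.003, 0, 0, 0, 0],
    [1, 0, -0.003, 0, 0, 0, 0],
    [1, 0, 0, 0, 0, 0, 0],
  ],
)

```text
time_s: 14.72
tcp_pos: [0.5494, 0.1541, 0.0459]
tool_rot: [-0.063, 0.998, -0.0, 0.0]
ft_force: [0.1, 1.1, 2.2]
grip_width: 0.011
```

```bash
python3 -c "
from h import *
go(.018,.204,.045,0)
snap('scene','s4'); a=cv2.imread('pics/s4.png')[120:270,170:370]; cv2.imwrite('pics/c7.png',cv2.resize(a,None,fx=4,fy=4,interpolation=cv2.INTER_CUBIC))"
```

```text
t14.72 tcp [0.5494 0.1541 0.0459] fix [ 18.1 176.2] shift [0.0002 0.0696 0.0021] turnz 0.0002 tilt [0. 0. 1.] Ffix [0.2 1.  2.2] grip 0.011
```

View pics/c7.png

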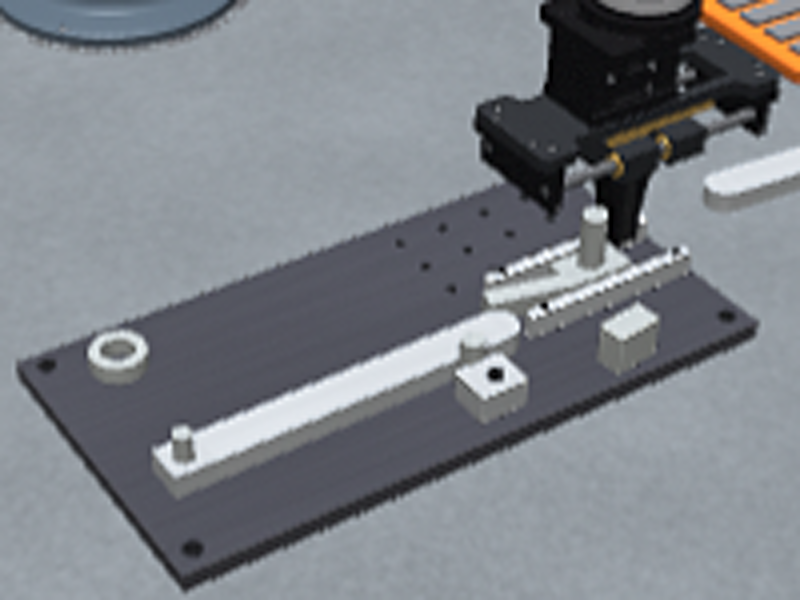

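The slide is following the finger (post top at 595,214) and its nose is close to the blank's free end. I continue in small steps.

Emit:
play_rows(
  series=[
    [1, 0, -0.003, 0, 0, 0, 0],
    [1, 0, -0.003, 0, 0, 0, 0],
    [1, 0, -0.003, 0, 0, 0, 0],
    [1, 0, -0.003, 0, 0, 0, 0],
    [1, 0, -0.003, 0, 0, 0, 0],
    [1, 0, 0, 0, 0, 0, 0],
  ],
)

```text
time_s: 15.27
tcp_pos: [0.5501, 0.1482, 0.0458]
tool_rot: [-0.063, 0.998, -0.0, -0.0]
ft_force: [-0.1, 1.2, 1.4]
grip_width: 0.005
```

Emit:
play_rows(
  series=[
    [1, 0, -0.003, 0, 0, 0, 0],
    [1, 0, -0.003, 0, 0, 0, 0],
    [1, 0, -0.003, 0, 0, 0, 0],
    [1, 0, 0, 0, 0, 0, 0],
  ],
)

```text
time_s: 15.6
tcp_pos: [0.5506, 0.1447, 0.0458]
tool_rot: [-0.063, 0.998, -0.0, -0.0]
ft_force: [1.8, 2.3, 1.5]
grip_width: 0.005
```

Emit:
play_rows(
  series=[
    [1, 0, -0.003, 0, 0, 0, 0],
    [1, 0, -0.003, 0, 0, 0, 0],
    [1, 0, -0.003, 0, 0, 0, 0],
    [1, 0, 0, 0, 0, 0, 0],
  ],
)

```text
time_s: 15.93
tcp_pos: [0.551, 0.1411, 0.0458]
tool_rot: [-0.063, 0.998, -0.0, -0.0]
ft_force: [0.6, 1.9, 2.2]
grip_width: 0.005
```

Emit:
play_rows(
  series=[
    [1, 0, -0.002, 0, 0, 0, 0],
    [1, 0, -0.002, 0, 0, 0, 0],
    [1, 0, -0.002, 0, 0, 0, 0],
    [1, 0, -0.002, 0, 0, 0, 0],
    [1, 0, 0, 0, 0, 0, 0],
  ],
)

```text
time_s: 16.35
tcp_pos: [0.5514, 0.138, 0.0458]
tool_rot: [-0.063, 0.998, -0.0, -0.0]
ft_force: [0.9, 1.0, 1.4]
grip_width: 0.004
```

Emit:
play_rows(
  series=[
    [1, 0, -0.002, 0, 0, 0, 0],
    [1, 0, -0.002, 0, 0, 0, 0],
    [1, 0, -0.002, 0, 0, 0, 0],
    [1, 0, 0, 0, 0, 0, 0],
  ],
)

```text
time_s: 16.68
tcp_pos: [0.5517, 0.1356, 0.0458]
tool_rot: [-0.063, 0.998, -0.0, -0.0]
ft_force: [-0.3, 1.5, 1.3]
grip_width: 0.006
```

Emit:
play_rows(
  series=[
    [1, 0, -0.002, 0, 0, 0, 0],
    [1, 0, -0.002, 0, 0, 0, 0],
    [1, 0, -0.002, 0, 0, 0, 0],
    [1, 0, 0, 0, 0, 0, 0],
  ],
)

```text
time_s: 17.02
tcp_pos: [0.552, 0.1333, 0.0458]
tool_rot: [-0.063, 0.998, -0.0, -0.0]
ft_force: [1.2, 1.2, 1.2]
grip_width: 0.004
```

Emit:
play_rows(
  series=[
    [1, 0, -0.002, 0, 0, 0, 0],
    [1, 0, -0.002, 0, 0, 0, 0],
    [1, 0, -0.002, 0, 0, 0, 0],
    [1, 0, 0, 0, 0, 0, 0],
  ],
)

```text
time_s: 17.35
tcp_pos: [0.5523, 0.1309, 0.0458]
tool_rot: [-0.063, 0.998, -0.0, -0.0]
ft_force: [1.0, 1.2, 1.5]
grip_width: 0.007
```

Emit:
play_rows(
  series=[
    [1, 0, -0.002, 0, 0, 0, 0],
    [1, 0, -0.002, 0, 0, 0, 0],
    [1, 0, 0, 0, 0, 0, 0],
  ],
)

```text
time_s: 17.6
tcp_pos: [0.5525, 0.1293, 0.0458]
tool_rot: [-0.063, 0.998, -0.0, -0.0]
ft_force: [1.0, 2.4, 1.6]
grip_width: 0.006
```

```bash
python3 -c "
from h import *
go(.018,.204,.045,0)"
```

```text
t17.60 tcp [0.5525 0.1293 0.0458] fix [ 18.  151.1] shift [-0.      0.1322  0.0021] turnz 0.0003 tilt [-0.  0.  1.] Ffix [1.3 2.2 1.6] grip 0.006
```

Emit:
play_rows(
  series=[
    [1, 0, -0.002, 0, 0, 0, 0],
    [1, 0, -0.002, 0, 0, 0, 0],
    [1, 0, -0.002, 0, 0, 0, 0],
    [1, 0, 0, 0, 0, 0, 0],
  ],
)

```text
time_s: 17.93
tcp_pos: [0.5528, 0.1269, 0.0458]
tool_rot: [-0.063, 0.998, -0.0, -0.0]
ft_force: [1.4, 1.8, 0.6]
grip_width: 0.005
```

Emit:
play_rows(
  series=[
    [1, 0, -0.002, 0, 0, 0, 0],
    [1, 0, -0.002, 0, 0, 0, 0],
    [1, 0, 0, 0, 0, 0, 0],
  ],
)

```text
time_s: 18.18
tcp_pos: [0.553, 0.1254, 0.0458]
tool_rot: [-0.063, 0.998, -0.0, -0.0]
ft_force: [0.5, 2.2, 1.5]
grip_width: 0.006
```

Emit:
play_rows(
  series=[
    [1, 0, -0.002, 0, 0, 0, 0],
    [1, 0, -0.002, 0, 0, 0, 0],
    [1, 0, -0.002, 0, 0, 0, 0],
    [1, 0, 0, 0, 0, 0, 0],
  ],
)

```text
time_s: 18.52
tcp_pos: [0.5533, 0.123, 0.0458]
tool_rot: [-0.063, 0.998, -0.0, -0.0]
ft_force: [0.4, 1.1, 1.2]
grip_width: 0.007
```

Emit:
play_rows(
  series=[
    [1, 0, -0.002, 0, 0, 0, 0],
    [1, 0, -0.002, 0, 0, 0, 0],
    [1, 0, 0, 0, 0, 0, 0],
  ],
)

```text
time_s: 18.77
tcp_pos: [0.5534, 0.1221, 0.0459]
tool_rot: [-0.063, 0.998, 0.0, -0.0]
ft_force: [1.1, 3.7, 1.1]
grip_width: 0.01
```

```bash
python3 -c "
from h import *
go(.018,.204,.045,0)
snap('scene','s5'); a=cv2.imread('pics/s5.png')[120:270,170:370]; cv2.imwrite('pics/c8.png',cv2.resize(a,None,fx=4,fy=4,interpolation=cv2.INTER_CUBIC))"
```

```text
t18.77 tcp [0.5534 0.1221 0.0459] fix [ 18.1 143.9] shift [-0.      0.1504  0.0022] turnz 0.0006 tilt [-0.    -0.001  1.   ] Ffix [1.5 3.5 1.1] grip 0.01
```

View pics/c8.png

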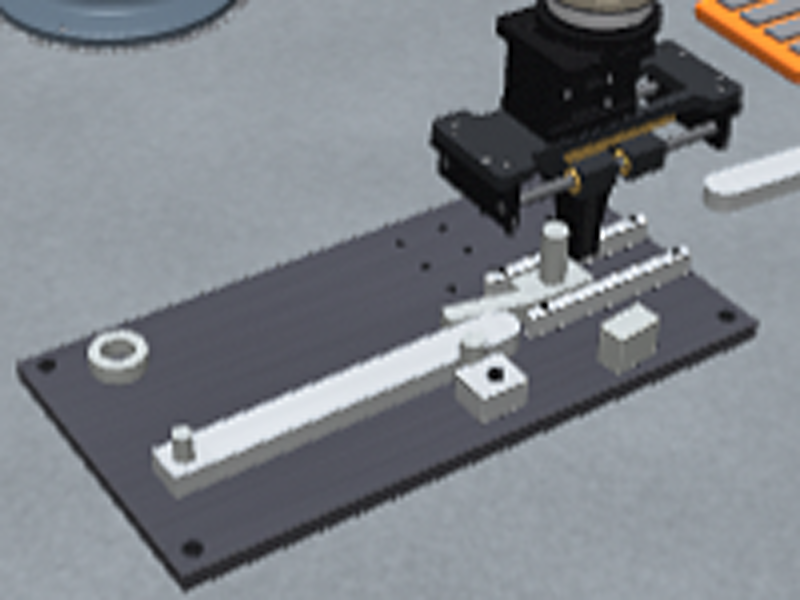

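The wedge nose (445,315) is now behind the blank's free end and the force is rising, so it is starting to jam. I'll press up to about 12 N.

Emit:
play_rows(
  series=[
    [1, 0, -0.002, 0, 0, 0, 0],
    [1, 0, -0.001, 0, 0, 0, 0],
    [1, 0, 0, 0, 0, 0, 0],
  ],
)

```text
time_s: 19.07
tcp_pos: [0.5535, 0.1214, 0.0459]
tool_rot: [-0.063, 0.998, 0.001, -0.0]
ft_force: [0.8, 5.5, 0.5]
grip_width: 0.002
```

Emit:
play_rows(
  series=[
    [1, 0, -0.001, 0, 0, 0, 0],
    [1, 0, -0.001, 0, 0, 0, 0],
    [1, 0, 0, 0, 0, 0, 0],
  ],
)

```text
time_s: 19.32
tcp_pos: [0.5535, 0.121, 0.0458]
tool_rot: [-0.063, 0.998, 0.001, -0.0]
ft_force: [0.1, 5.7, 1.7]
grip_width: 0.001
```

Emit:
play_rows(
  series=[
    [1, 0, -0.001, 0, 0, 0, 0],
    [1, 0, -0.001, 0, 0, 0, 0],
    [1, 0, -0.001, 0, 0, 0, 0],
    [1, 0, 0, 0, 0, 0, 0],
  ],
)

```text
time_s: 19.65
tcp_pos: [0.5536, 0.1201, 0.0459]
tool_rot: [-0.063, 0.998, 0.001, -0.0]
ft_force: [0.1, 6.0, 1.3]
grip_width: 0.007
```

Emit:
play_rows(
  series=[
    [1, 0, -0.001, 0, 0, 0, 0],
    [1, 0, -0.001, 0, 0, 0, 0],
    [1, 0, 0, 0, 0, 0, 0],
  ],
)

```text
time_s: 19.9
tcp_pos: [0.5537, 0.1198, 0.0459]
tool_rot: [-0.063, 0.998, 0.001, -0.0]
ft_force: [1.1, 6.3, 1.9]
grip_width: 0.007
```

Emit:
play_rows(
  series=[
    [1, 0, -0.001, 0, 0, 0, 0],
    [1, 0, -0.001, 0, 0, 0, 0],
    [1, 0, -0.001, 0, 0, 0, 0],
    [1, 0, 0, 0, 0, 0, 0],
  ],
)

```text
time_s: 20.23
tcp_pos: [0.5537, 0.1194, 0.0459]
tool_rot: [-0.064, 0.998, 0.002, -0.0]
ft_force: [0.4, 8.2, 0.1]
grip_width: 0.005
```

Emit:
play_rows(
  series=[
    [1, 0, -0.001, 0, 0, 0, 0],
    [1, 0, -0.001, 0, 0, 0, 0],
    [1, 0, 0, 0, 0, 0, 0],
  ],
)

```text
time_s: 20.48
tcp_pos: [0.5538, 0.1192, 0.0459]
tool_rot: [-0.064, 0.998, 0.002, -0.0]
ft_force: [-0.9, 9.6, 1.9]
grip_width: 0.003
```

```bash
python3 -c "
from h import *
go(.018,.204,.045,0)"
```

```text
t20.48 tcp [0.5538 0.1192 0.0459] fix [ 18.  140.9] shift [-0.0004  0.1577  0.0029] turnz 0.0019 tilt [-0.    -0.004  1.   ] Ffix [0.3 9.6 1.9] grip 0.003
```

Emit:
play_rows(
  series=[
    [1, 0, -0.001, 0, 0, 0, 0],
    [1, 0, -0.001, 0, 0, 0, 0],
    [1, 0, 0, 0, 0, 0, 0],
    [1, 0, 0, 0, 0, 0, 0],
  ],
)

```text
time_s: 20.82
tcp_pos: [0.5538, 0.1189, 0.0459]
tool_rot: [-0.064, 0.998, 0.002, -0.0]
ft_force: [-0.5, 10.4, 1.0]
grip_width: 0.01
```

Emit:
play_rows(
  series=[
    [1, 0, -0.001, 0, 0, 0, 0],
    [1, 0, 0, 0, 0, 0, 0],
    [1, 0, 0, 0, 0, 0, 0],
  ],
)

```text
time_s: 21.07
tcp_pos: [0.5538, 0.1187, 0.0459]
tool_rot: [-0.064, 0.998, 0.002, -0.0]
ft_force: [-1.1, 10.1, 1.3]
grip_width: 0.003
```

Emit:
play_rows(
  series=[
    [1, 0, -0.001, 0, 0, 0, 0],
    [1, 0, -0.001, 0, 0, 0, 0],
    [1, 0, 0, 0, 0, 0, 0],
    [1, 0, 0, 0, 0, 0, 0],
    [1, 0, 0, 0, 0, 0, 0],
  ],
)

```text
time_s: 21.48
tcp_pos: [0.5538, 0.1185, 0.0459]
tool_rot: [-0.064, 0.998, 0.003, -0.0]
ft_force: [-0.7, 11.3, 1.3]
grip_width: 0.008
```

Emit:
play_rows(
  series=[
    [1, 0, 0.005, 0, 0, 0, 0],
    [1, 0, 0.01, 0, 0, 0, 0],
    [1, 0, 0.02, 0, 0, 0, 0],
    [1, 0, 0.03, 0, 0, 0, 0],
    [1, 0, 0.02, 0, 0, 0, 0],
    [1, 0, 0, -0.06, 0, 0, 0],
    [1, 0, 0, -0.08, 0, 0, 0],
    [1, 0, 0.02, -0.08, 0, 0, 0],
    [1, 0, 0.03, -0.06, 0, 0, 0],
    [1, 0, 0, 0, 0, 0, 0],
    [1, 0, 0, 0, 0, 0, 0],
    [1, 0, 0, 0, 0, 0, 0],
  ],
)

```text
time_s: 22.48
tcp_pos: [0.5468, 0.167, 0.157]
tool_rot: [-0.063, 0.998, -0.0, -0.001]
ft_force: [-0.2, -0.8, -0.5]
grip_width: 0.003
```

```bash
python3 -c "
from h import *
go(.018,.204,.045,0)
snap('scene','s6'); a=cv2.imread('pics/s6.png')[120:270,170:370]; cv2.imwrite('pics/c9.png',cv2.resize(a,None,fx=4,fy=4,interpolation=cv2.INTER_CUBIC))"
```

```text
t22.48 tcp [0.5468 0.167  0.157 ] fix [ 17.1 189.3] shift [-0.0029  0.037   0.2799] turnz 0.0007 tilt [-0.002  0.001  1.   ] Ffix [-0.3 -0.8 -0.5] grip 0.003
```

View pics/c9.png

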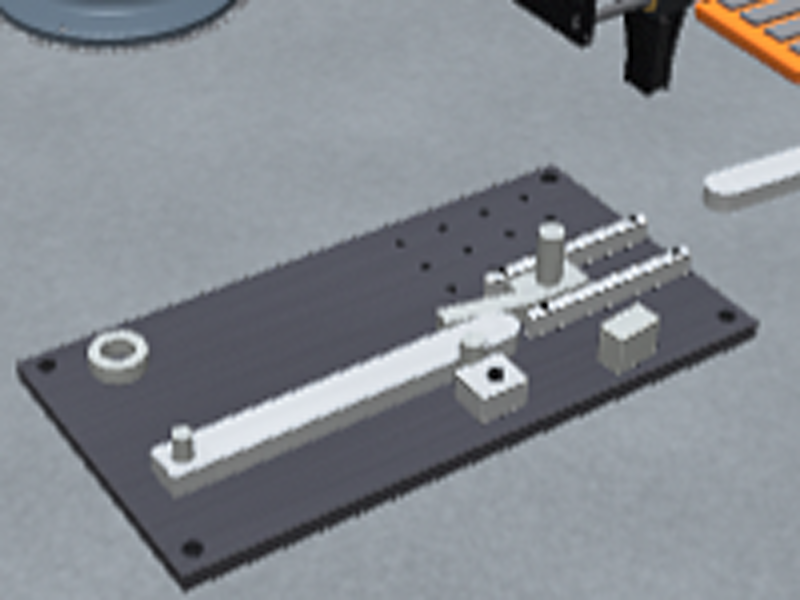

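The arm is clear, the slide has stayed jammed (post top at 551,230) and the blank is on the stop and flat. The bystanders in this crop have not moved, so I hand in.

```bash
python3 -c "
from h import *
w=at('scene',(551.5)/4-.5+170,(231.5)/4-.5+120,.071)[:2]-Q;c,s=np.cos(YAW),np.sin(YAW);print(c*w[0]+s*w[1],-s*w[0]+c*w[1])
print(r.sign_off())"
```

```text
0.017650964884999433 0.12018122019358272
the job is handed in; nothing more can be done
None
```

I swung the blank onto the stop, pressed it home, jammed the wedge slide behind its free end and handed the job in at about 22.5 s. No verdict was reported.

- **Pressing home:** the push reached about 11 N and was held at about that level for about 0.5 s, before the wedge was touched. I then backed the finger off.
- **Wedge:** I pushed the slide with the shut fingers up to about 11.3 N and withdrew the arm clear of everything. The slide's post moved about 60 mm, from fixture y of about 180 mm to 120 mm by the camera, and it stayed there after release.
- **Last picture:** the blank lies on its pin against the stop post, looking flat, with the wedge still in. The ring gauge, gauge block and spare blank have not moved. The other bystanders were outside that last crop, but the arm stayed well away from them.

**What I could not confirm or what disagreed:**
- The force left on the stop could not be measured directly. I infer it from the wedge push.
- The blank started at about 0.81 rad from the fixture's y axis in the pictures, not the stated 0.3 to 0.55 rad. I went by the pictures.
- The fixture fit left errors of up to about 6 mm at the plate corners. I made the contacts by force feel instead of by position.

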